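# Clamp a circuit board in its holder with room to grow

## Task

Gently slide the board holder's carriage, by its black wing screw, up to the circuit board until the board is trapped square between the two jaws; then turn the wing screw clockwise until the clamp plate seats hard on the board's edge, and back it off a quarter turn so the board can grow under the plate when it is heated. Finish still gripping the wing screw at that setting, with the board still between the jaws, and leave everything else on the bench alone.

Things in the scene. Friction and masses are not known exactly. Their poses are not given: they have to be found in the camera images.
- holder: circuit board holder fixed to the bench; origin at the bench under its centre, z up. Grey base plate 150 (x) x 320 (y) x 10 mm, aluminium rail 36 mm wide along y down the middle. Fixed jaw at the +y end (head 52 mm high), sliding carriage with the wing screw towards the -y end. Four rubber-tipped pins hold the board with its underside 34 mm above the bench.
- fixed_face (a point): middle of the fixed jaw's board face: holder x = 0, y = +100 mm, 35 mm above the bench; the jaw bar is 104 mm long along x
- board: loose green circuit board, 100 (its x) x 120 (its y) x 2 mm, about 0.14 kg, lying on the pins between the jaws, up to 8 mm short of the fixed jaw and slightly askew. Origin: centre of its underside. Parts stand up to 24 mm above it; those within 50 mm of the sliding jaw are under 14 mm high. Pushed along, it slides on the pins until it meets the fixed jaw.
- carriage (a joint): travel of the carriage along holder +y, towards the board, m; starts at 0 to 0.03 and reads 0.055 when the board is trapped between both jaws. Dark blue saddle 64 x 50 mm with an aluminium jaw bar 104 mm long in front; it drags on the rail with about 3 N at any setting of the screw and stays where it is left.
- jaw_face (a point): middle of the sliding jaw's board face, 35 mm above the bench, 35 mm from the screw axis in the holder's +y direction: at holder y = -75 mm + joint carriage
- clamp_nose (a point): middle of the underside of the aluminium clamp plate's nose, a bar 104 mm long that overhangs the jaw face by 4 mm. The plate lies under the wing screw's washer (its top 45 mm above the bench) and rises and sinks with the screw: over 0.4 mm clear of the board at the start, down on its edge when the screw is seated
- screw_turn (a joint): turn of the wing screw, rad; grows clockwise seen from above (screwing down). It seats, with the clamp plate down on the board's edge, at a hard stop at 6.28; starts at 2.2 to 3.9. Friction about 0.05 N m, stays where it is left; screw and plate sink 2 mm a turn.
- thumbscrew: the wing screw on the carriage: black upright wing 44 mm long, 10 mm thick, 30 mm high on a 9 mm steel stem, with an 18 mm washer below it (its top 47 to 48 mm above the bench). The frame turns with it: x along the wing towards the white index line on its top, y across its thickness, z up. When seated, x lies along holder x. Origin: on the screw axis, at bench height when seated.
- wing_grip (a point): grip point of the wing screw: on its axis, 70 to 71 mm above the bench, 14 mm below the wing's top and 16 mm above its lower edge; gripped across its 10 mm thickness from above
- multimeter: bystander, to be left alone: hand-held multimeter, amber with a dark face, 180 x 86 x 36 mm, lying flat
- screwdriver: bystander, to be left alone: screwdriver lying flat
- solder_reel: bystander, to be left alone: metal solder reel, 60 mm across, 44 mm high, standing on its flange
- flux_bottle: bystander, to be left alone: white plastic bottle with a red cap, 36 mm across, 85 mm high, standing
- side_cutters: bystander, to be left alone: side cutters with red handles, about 130 mm long, lying flat
- probe_amp: bystander, to be left alone: black probe amplifier box, 95 x 40 x 24 mm, lying flat

How it is judged (in metres and radians):
On the way, in this order (a step that is already met when the one before it is completed fails the run):
1. the carriage is up against the board and the board is trapped between both jaws (no more than 2 mm of play in all), before the screw is seated (value of joint carriage between 0.053 and 0.058 m and angle between the y axis of board and the y axis of holder, either way round below 0.05 rad), for 0.2 s.
2. the wing screw is turned clockwise until it seats the clamp plate, with the carriage still at the board (value of joint screw_turn above 6.203 rad and value of joint carriage above 0.052 m), for 0.1 s.
At the end, for the whole second after the job is handed in: The fingers grip the wing screw (over 2 N), which stands a quarter turn (1.57 rad, give or take 0.28) back from its seat; the carriage is at the board, at most 3 mm of play in all; the board lies flat on its pins, square to the jaws within 0.05 rad and within 12 mm of the middle (value of joint screw_turn between 4.432 and 4.992 rad and contact force between the fingers and thumbscrew above 2 N and value of joint carriage between 0.052 and 0.058 m and angle between the y axis of board and the y axis of holder, either way round below 0.05 rad and z of board in the frame of holder between 0.031 and 0.037 m and y of board in the frame of holder between 0.034 and 0.043 m and x of board in the frame of holder between -0.012 and 0.012 m); the arm keeps its last pose, push and grip.
It fails at once if the board is squeezed hard enough to bow it (more than 100 N) (contact force between board and holder above 100 N).
It fails at once if a bystander on the bench is disturbed (moved more than 20 mm) (distance of any of multimeter, screwdriver, solder_reel, flux_bottle, side_cutters, probe_amp from where it was at the start of the episode above 0.02 m).
It also fails if it takes over 61 s, if anything falls off the work surface, if the arm or the gripper's body presses on something with over 40 N, if the wrist force passes 120 N, or if a joint passes its speed limit or range.

## Robot

A 6-joint arm with a two-finger parallel gripper is mounted at the origin on the work surface. World frame = base frame: x ahead of the robot, y to its left, z up, the work surface at z = 0. Lengths are in mm, angles in rad, forces in N, time in s.
With the tool pointing down it reaches from about 400 to 925 mm from the base axis. Payload 12.5 kg.
Tool frame: the origin (TCP) lies at the centre of the arm's flange, where the gripper is bolted on; the fingertips stand 190 mm ahead of it and the grasp point (between the pads) lies 171 mm ahead of it; z points along the fingers, y is the line along which they close (so a half turn about z gives the same grasp; the last joint's range is limited). The gripper opens to 95 mm and grips with 3 to 60 N. Pads are 20 mm wide; open, the fingers measure 119 mm over their backs; the gripper's body (75 mm by 180 mm) begins 59 mm behind the grasp point.
Start: joints at [1.109, 0.491, 1.559, -0, 1.092, -0.106], TCP at [217.689, 585.864, 404.761] pointing down, gripper open.
Joint ranges: [-3.1, 3.1], [-0.84, 2.19], [0.05, 2.79], [-1.13, 4.28], [0.06, 2.93], [-2.69, 2.69]. Speed limits (rad/s): [2.22, 2.22, 2.79, 3.14, 3.14, 3.14].

## Interface

Orientations are given as [roll, pitch, yaw] about the fixed x, y, z axes, in that order (R = Rz(yaw) Ry(pitch) Rx(roll)).
In Python, from cell import env, read_camera, search_frame, cut_out gives the robot as it stands. The module is installed in compiled form; this text tells all that it offers.
- The arm moves only by the tool move_arm, never from a script. Its argument "commands" is a list of rows, each a list of 3 entries, a list of its own where there are three numbers: the shift along the world's x, y, z normalised to -1 to 1, where 1 is 0.03 m, then the turn about the world's z normalised to -1 to 1, where 1 is 0.08 rad, then the opening, from -1 (shut) to 1 (fully open), so that 0 is half open. A call has 1 to 20 rows; each row shifts and turns the commanded pose from where the row before left it; what a row does not reach is not made up. A row lasts 1/12 s, in which the tool goes at most 41.7 mm and 7.16 degrees, less where a joint would pass 70% of its speed; a pose out of reach is approached as far as the arm can. A call with a number of a shift or a turn outside -1 to 1 is refused whole. A call with a gripper value outside its range is refused whole. The fingers move at their own pace and stop on an object; the grip force is fixed at half the most. Time passes only in rows, so rows that do not move let the fingers close. It gives the time, the measured TCP pose, the force, the opening and the grip force at its end, in the units of the state.
- env.state(): the state, without advancing time (a new reading comes with each control period).
- read_camera(name): name is "scene" or "top" or "wrist"; returns a dict with "image" (384x512x3 uint8, red, green, blue), "fx", "fy", "cx", "cy" (pixels), "rvec" (rotation vector, rad) and "tvec" (3), from world to camera coordinates, as OpenCV has them. Camera axes: x right, y down, z forward; pixel columns grow to the right and rows downward; lengths in mm; the calibration is good to about 2 mm. A picture is of the moment at which its call begins. There is no depth.
- env.job_done(): hands the job in; it is judged then, once.
Trained networks look in a picture, given as the dict that the camera call returned (one of the last four; its "shot" number tells which), for a name from the list of things; names that differ only in an ending like _2 or _b are one class to them, and where a whole thing is asked for, a point or a joint stands for the part that bears it (a point fixed in the world has none). Each returns a list of dicts, best first, with "confidence" (0 to 1); they miss things now and then, are a little off and sometimes report something else, mostly with a low value. They report only what shows in the picture. A call takes as long as a camera call.
- search_frame(thing, picture): "at" ([column, row] in pixels, amid what is visible of it).
- cut_out(thing, picture): "region" (384x512 bool, what is visible of it) and "at" ([column, row] in pixels, amid what is visible of it).
The state is a dict: "t": time; "joints": joint angles; "qvel": joint speeds; "tau": joint torques, N m; "eef_pos": TCP position; "tcp_rot": TCP orientation; "ft_force": force on the tool from outside, world axes, zero at the start; "moment": the same for the moment, N m; "opening": opening from 0.0 (shut) to 1.0 (fully open); "grip_force": force on a finger pad.
Only numpy, scipy, OpenCV 4.12 (cv2) and the standard library are available. Lean on these libraries where they do the work, as an engineer would, in place of code of your own. Each camera call takes 0.05 s, during which the arm holds its last target. There are 200 camera calls.

## Working session

There is one attempt and no reset: what is moved stays moved. The work goes in short steps, Python scripts to look and compute and a tool call to move; the robot and the scene stay as the last step left them, time stands still between calls to the robot, and variables do not carry over. Pictures are saved under pics/ and viewed, at most 10 in all, crops included, and the job is handed in when it is done.

Besides the shell and the picture viewer there is one more tool, called by a JSON object that holds its "api" and its "payload", one argument or row to a line. move_arm: Moves the arm, as the interface text tells. Its arguments: {"type":"object","properties":{"commands":{"type":"array","items":{"type":"array"}}},"required":["commands"]}

```bash
mkdir -p pics
cat > h.py <<'E'
import numpy as np,cv2
from cell import env,read_camera,search_frame,cut_out
def ray(p,uv):
    R=cv2.Rodrigues(np.array(p["rvec"],float))[0];t=np.array(p["tvec"],float).ravel()
    d=R.T@np.array([(uv[0]-p["cx"])/p["fx"],(uv[1]-p["cy"])/p["fy"],1.]);return -R.T@t,d
def at_z(p,uv,z):
    c,d=ray(p,uv);return c+d*(z-c[2])/d[2]
def proj(p,X):
    R=cv2.Rodrigues(np.array(p["rvec"],float))[0];t=np.array(p["tvec"],float).ravel()
    q=R@np.array(X,float)+t;return np.array([p["fx"]*q[0]/q[2]+p["cx"],p["fy"]*q[1]/q[2]+p["cy"]])
def save(n,p,crop=None,s=1):
    im=p["image"][...,::-1]
    if crop: im=im[crop[1]:crop[3],crop[0]:crop[2]]
    cv2.imwrite("pics/"+n,cv2.resize(im,None,fx=s,fy=s,interpolation=cv2.INTER_CUBIC))
E
python3 - <<'E'
from h import *
P={n:read_camera(n) for n in("top","scene","wrist")}
for n,p in P.items():
    print(n,ray(p,(256,192)))
    for th,z in(("thumbscrew",85),("board",36),("holder",10),("carriage",40)):
        for r in cut_out(th,p)[:1]:
            m=r["region"].astype(np.uint8);rc=cv2.minAreaRect(cv2.findNonZero(m))
            print(th,round(r["confidence"],2),r["at"],m.sum(),rc,at_z(p,r["at"],z).round(0))
im=np.hstack([P["top"]["image"],P["scene"]["image"]]);im2=np.hstack([P["wrist"]["image"],0*P["wrist"]["image"]])
save("a.png",{"image":P["top"]["image"]},s=1.5);save("b.png",{"image":P["wrist"]["image"]},s=1.5)
s=env.state();print(s)
E
```

```text
top (array([ 347.99928331,  -18.26025806, 1085.444628  ]), array([ 0.15271108,  0.00687476, -0.9883027 ]))
thumbscrew 0.42 [306.7, 161.0] 56 ((304.5, 160.0), (14.0, 5.0), 90.0) [ 583. -141.   85.]
board 0.79 [257.6, 181.2] 1659 ((258.29876708984375, 177.81097412109375), (37.0892448425293, 45.92942810058594), 69.775146484375) [539. -15.  36.]
holder 0.56 [286.1, 178.2] 4610 ((269.6500244140625, 175.94998168945312), (54.7073974609375, 117.63671875), 71.56504821777344) [553. -93.  10.]
carriage 0.74 [297.4, 162.3] 724 ((301.53448486328125, 162.5862274169922), (38.624629974365234, 26.183042526245117), 68.19859313964844) [ 590. -122.   40.]
scene (array([1019.50672013,  177.4614818 ,  978.53758157]), array([-0.45379985, -0.18492922, -0.8717582 ]))
board 0.68 [258.9, 197.3] 1340 ((255.5, 198.0), (32.0, 43.0), 90.0) [542.  -8.  36.]
holder 0.66 [227.4, 206.6] 3602 ((243.75177001953125, 203.58169555664062), (112.23307037353516, 46.328773498535156), 2.337306022644043) [591. -87.  10.]
carriage 0.82 [217.0, 196.3] 632 ((212.8292694091797, 196.53659057617188), (23.632347106933594, 35.33809280395508), 6.340191841125488) [ 585. -119.   40.]
wrist (array([143.58931955, 613.69120508, 384.75953768]), array([ 0.2552162 , -0.08797102, -0.9629334 ]))
{'t': 0.75, 'joints': array([ 1.10937686e+00,  4.90881573e-01,  1.55889857e+00, -1.48962232e-05,
        1.09165600e+00, -1.05601448e-01]), 'qvel': array([-0.00061949, -0.0003683 , -0.00108127,  0.00041974,  0.00021976,
        0.00045578]), 'tau': array([ 3.91536247e-03, -6.12388945e+01, -2.58419466e+01,  6.93933084e-02,
        4.45328490e-02, -7.23349854e-05]), 'eef_pos': array([217.7038567 , 585.85837615, 404.77288749]), 'tcp_rot': array([3.14143841e+00, 2.96430693e-05, 2.78578150e+00]), 'ft_force': array([0.61389823, 0.88484674, 0.11468922]), 'moment': array([-0.04091863, -0.02221564,  0.03644196]), 'grip_force': 0.0, 'opening': 0.9975743043249262}
```

View pics/a.png

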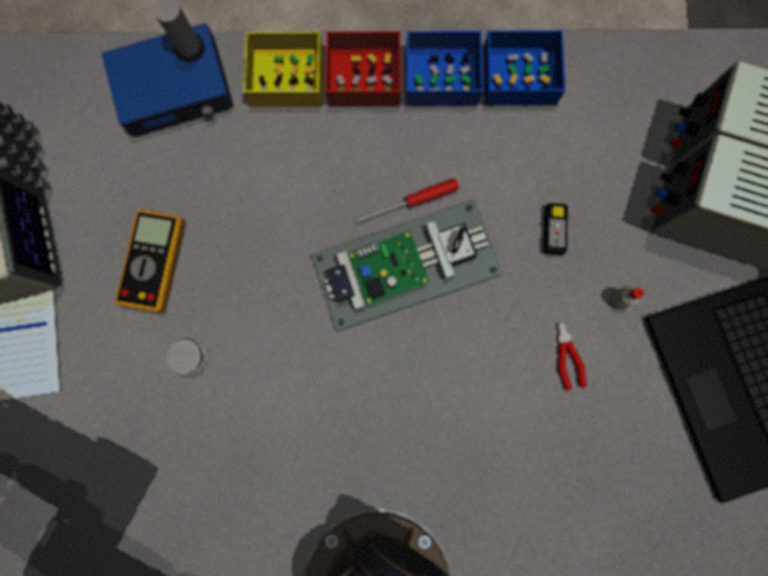

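{"api": "move_arm", "payload": {
  "commands": [
    [[0.5, -1, 0], 0, 1],
    [[0.5, -1, 0], 0, 1],
    [[0.5, -1, 0], 0, 1],
    [[0.5, -1, 0], 0, 1],
    [[0.5, -1, 0], 0, 1],
    [[0.5, -1, 0], 0, 1],
    [[0.5, -1, 0], 0, 1],
    [[0.5, -1, 0], 0, 1],
    [[0.5, -1, 0], 0, 1],
    [[0.5, -1, 0], 0, 1],
    [[0.5, -1, 0], 0, 1],
    [[0.5, -1, 0], 0, 1],
    [[0.5, -1, 0], 0, 1],
    [[0.5, -1, 0], 0, 1],
    [[0.5, -1, 0], 0, 1],
    [[0.5, -1, 0], 0, 1],
    [[0.5, -1, 0], 0, 1],
    [[0.5, -1, 0], 0, 1],
    [[0.5, -1, 0], 0, 1],
    [[0.5, -1, 0], 0, 1]
  ]
}}

```text
t: 2.42
eef_pos: [518.1, -15.9, 405.0]
tcp_rot: [3.141, 0.0, 2.786]
ft_force: [0.3, -0.8, -0.3]
opening: 1.002
grip_force: 0.0
```

{"api": "move_arm", "payload": {
  "commands": [
    [[0.5, -1, 0], 0, 1],
    [[0.5, -1, 0], 0, 1],
    [[0.5, -1, 0], 0, 1],
    [[0.5, -1, 0], 0, 1],
    [[0, 0, 0], 0, 1],
    [[0, 0, 0], 0, 1],
    [[0, 0, 0], 0, 1]
  ]
}}

```text
t: 3.0
eef_pos: [577.4, -133.9, 404.5]
tcp_rot: [3.141, -0.001, 2.785]
ft_force: [-0.8, 0.5, -0.1]
opening: 0.999
grip_force: 0.0
```

Run:
```python
from h import *
p=read_camera("wrist");save("c.png",p,s=1.5)
print(ray(p,(256,192)))
for th,z in(("thumbscrew",84),("board",36),("holder",10),("carriage",40),("wing_grip",70),("jaw_face",35),("fixed_face",35),("clamp_nose",41)):
    for r in cut_out(th,p)[:1]:
            m=r["region"].astype(np.uint8);rc=cv2.minAreaRect(cv2.findNonZero(m))
            print(th,round(r["confidence"],2),r["at"],m.sum(),rc,at_z(p,r["at"],z).round(0))
    for r in search_frame(th,p)[:1]: print("  sf",r,at_z(p,r["at"],z).round(0))
s=env.state();print(s["t"],s["eef_pos"],s["tcp_rot"],s["joints"])
```

```text
(array([ 503.34893408, -106.04745057,  385.10605714]), array([ 0.25499865, -0.0867734 , -0.96309968]))
thumbscrew 0.89 [249.5, 194.0] 486 ((253.0, 195.5), (43.0, 14.0), 90.0) [ 583. -141.   84.]
  sf {'at': [251.6, 194.8], 'confidence': 0.72} [ 584. -139.   84.]
board 0.83 [340.3, 118.2] 9124 ((339.7561340332031, 117.19514465332031), (88.0820083618164, 110.88337707519531), 51.34019470214844) [546. -15.  36.]
  sf {'at': [338.9, 117.4], 'confidence': 0.75} [545. -16.  36.]
holder 0.94 [288.8, 140.1] 21149 ((321.6315612792969, 128.31112670898438), (124.39572143554688, 269.87493896484375), 49.20535659790039) [553. -77.  10.]
  sf {'at': [288.4, 141.6], 'confidence': 0.91} [554. -78.  10.]
carriage 0.58 [256.7, 183.9] 3233 ((257.1894226074219, 185.16403198242188), (85.68006896972656, 54.70724105834961), 49.63546371459961) [ 585. -133.   40.]
  sf {'at': [257.0, 185.4], 'confidence': 0.7} [ 587. -133.   40.]
wing_grip 0.68 [251.2, 197.7] 505 ((252.5, 195.5), (43.0, 15.0), 90.0) [ 591. -142.   70.]
  sf {'at': [252.7, 196.9], 'confidence': 0.84} [ 591. -140.   70.]
jaw_face 0.89 [253.7, 184.1] 3317 ((256.77215576171875, 184.6876220703125), (86.31996154785156, 55.35193634033203), 50.52754211425781) [ 585. -137.   35.]
  sf {'at': [255.5, 182.5], 'confidence': 0.88} [ 584. -134.   35.]
fixed_face 0.78 [288.9, 143.7] 21480 ((319.41107177734375, 127.64253234863281), (124.51165771484375, 271.5241394042969), 50.38930892944336) [553. -80.  35.]
  sf {'at': [288.3, 144.5], 'confidence': 0.86} [554. -81.  35.]
clamp_nose 0.65 [258.9, 178.3] 2306 ((257.78399658203125, 184.10604858398438), (85.70863342285156, 52.521785736083984), 50.856014251708984) [ 579. -128.   41.]
  sf {'at': [254.3, 199.1], 'confidence': 0.35} [ 602. -142.   41.]
3.85 [ 577.6782953  -134.1677926   404.70855956] [ 3.14151124e+00 -8.91773762e-05  2.78570773e+00] [-3.39568745e-01  4.45404944e-01  1.63989694e+00  9.51767117e-05
  1.05637860e+00 -1.55452698e+00]
```

View pics/c.png

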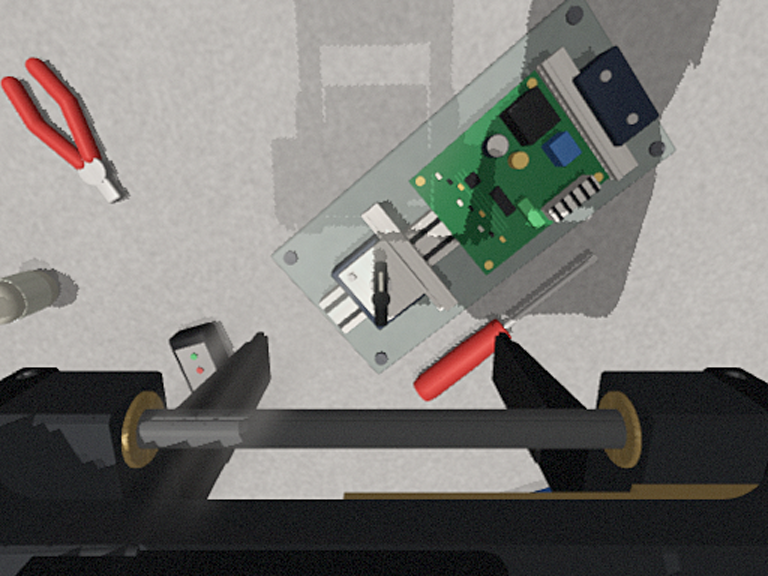

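Run:
```python
from h import *
p=read_camera("wrist");save("d.png",p,(215,125,305,225),6)
C=np.array([at_z(p,np.array(c)/1.5,10)[:2] for c in((272,256),(378,374),(676,150))])
a,b,c=C;print(C,np.linalg.norm(a-b),np.linalg.norm(c-b));d=c-b
print("yaw",np.arctan2(-d[0],d[1]),"centre",(a+c)/2)
B=np.array([at_z(p,np.array(c)/1.5,11)[:2] for c in((291,257),(381,358),(657,149),(574,15))]);print(B,B.mean(0))
r=cut_out("thumbscrew",p)[0];print(r["confidence"])
m=r["region"];ys,xs=np.nonzero(m);print(xs.min(),xs.max(),ys.min(),ys.max())
```

```text
[[ 541.71835368 -222.23166247]
 [ 680.83834601 -174.89750588]
 [ 576.2410721   125.11344352]] 146.95201477340717 317.7218271931651
yaw 0.33546705340968186 centre [558.97971289 -48.55910947]
[[ 548.21552765 -206.69666342]
 [ 665.88144526 -166.31216901]
 [ 569.86124723  110.06310318]
 [ 451.72925237   68.83343851]] [558.92186813 -48.52807268]
0.96
245 260 174 216
```

View pics/d.png

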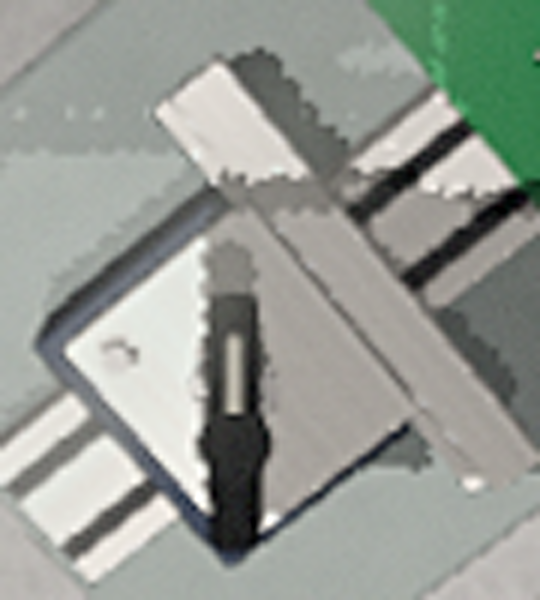

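Run:
```python
from h import *
p=read_camera("wrist")
f=lambda c,z:at_z(p,(215+c[0]/6,125+c[1]/6),z)[:2]
z=85
a=f((233,340),z);b=f((233,415),z);e=f((233,292),z);l=f((237,548),z);h=f((235,440),z)
print(a,b,e,l,"len",np.linalg.norm(e-l),"mid",(e+l)/2,"hub",h)
for u,v in((a,b),(e,l)):
  d=u-v;ang=np.arctan2(d[1],d[0]);print("index ang",ang,"rel holder",ang-0.3355)
yaw=.3355;Y=np.array([-np.sin(yaw),np.cos(yaw)]);X=np.array([np.cos(yaw),np.sin(yaw)]);c0=np.array([558.9,-48.5])
for n,q in(("mid",(e+l)/2),("hub",h)): print(n,(q-c0)@X,(q-c0)@Y, "carriage",(q-c0)@Y+110)
B=np.array([f(c,36) for c in((525,190),)]) 
T=[at_z(p,np.array(c)/1.5,36)[:2] for c in((410,182),(488,272),(607,180),(535,72))]
for t in T: print("board",(t-c0)@X,(t-c0)@Y)
t=read_camera("top");r=search_frame("thumbscrew",t)[:1];print(r,[at_z(t,x["at"],80) for x in r])
```

```text
[ 571.81360255 -131.64607165] [ 584.79177273 -136.46163298] [ 563.67357531 -128.62570746] [ 608.87340625 -144.61383995] len 47.944187318853075 mid [ 586.27349078 -136.6197737 ] hub [ 589.31527696 -137.75547323]
index ang 2.78628872158944 rel holder 2.45078872158944
index ang 2.8016067050588904 rel holder 2.4661067050588903
mid -3.1653679459363953 -92.21921145301982 carriage 17.780788546980176
hub -0.6670933238237938 -94.293072705154 carriage 15.706927294845997
board -47.3705011724919 -26.60019644006821
board 49.99964788111928 -21.88161811718167
board 49.08966539222473 92.44922744779231
board -50.21373483736409 92.14342696236666
[] []
```

{"api": "move_arm", "payload": {
  "commands": [
    [[0.1, -0.03, -0.95], 0, 0],
    [[0.1, -0.03, -0.95], 0, 0],
    [[0.1, -0.03, -0.95], 0, 0],
    [[0.1, -0.03, -0.95], 0, 0],
    [[0, 0, 0], 0, 0],
    [[0, 0, 0], 0, 0]
  ]
}}

```text
t: 4.6
eef_pos: [589.7, -137.8, 290.2]
tcp_rot: [3.142, -0.003, 2.786]
ft_force: [-0.7, -0.2, 0.6]
opening: 0.64
grip_force: 0.0
```

Run:
```python
from h import *
p=read_camera("wrist");s=env.state();print(s["t"],s["eef_pos"],s["tcp_rot"],s["opening"])
r=cut_out("thumbscrew",p)[0];ys,xs=np.nonzero(r["region"]);print(r["confidence"],r["at"],xs.min(),xs.max(),ys.min(),ys.max())
print(at_z(p,r["at"],85),proj(p,(590,-137.3,85.5)),proj(p,[s["eef_pos"][0],s["eef_pos"][1],71]),proj(p,(590,-137.3,71)))
save("e.png",p,s=1.5)
```

```text
4.65 [ 589.93028085 -137.82615251  291.56237127] [3.14151976e+00 8.48204209e-05 2.78580954e+00] 0.5963207787389848
0.84 [249.7, 221.4] 242 263 190 258
[ 582.61785531 -137.80548567   85.        ] [254.13962838 230.81856593] [253.42199453 223.17868361] [254.12360051 223.02974655]
```

View pics/e.png

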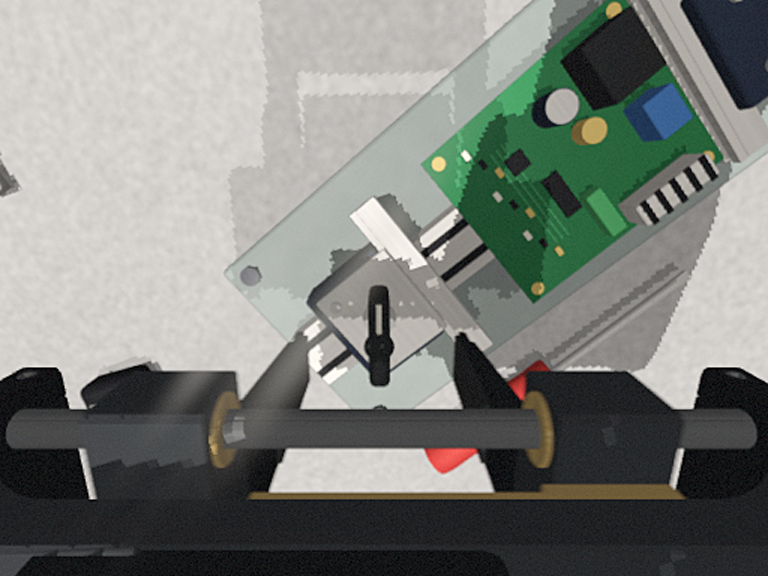

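{"api": "move_arm", "payload": {
  "commands": [
    [[0, 0, -0.6], 0, 0],
    [[0, 0, -0.6], 0, 0],
    [[0, 0, -0.45], 0, 0],
    [[0, 0, 0], 0, 0],
    [[0, 0, 0], 0, 0],
    [[0, 0, 0], 0, -0.4],
    [[0, 0, 0], 0, -0.7],
    [[0, 0, 0], 0, -1],
    [[0, 0, 0], 0, -1],
    [[0, 0, 0], 0, -1],
    [[0, 0, 0], 0, -1],
    [[0, 0, 0], 0, -1],
    [[0, 0, 0], 0, -1],
    [[0, 0, 0], 0, -1]
  ]
}}

```text
t: 5.87
eef_pos: [589.5, -137.8, 241.3]
tcp_rot: [-3.141, -0.001, 2.786]
ft_force: [-3.8, -3.0, 3.9]
opening: 0.101
grip_force: 30.0
```

Run:
```python
from h import *
s=env.state();print(s["t"],s["eef_pos"],s["tcp_rot"],s["opening"],s["grip_force"],s["ft_force"],s["moment"])
```

```text
5.8667 [ 589.50593443 -137.84433086  241.33347587] [-3.14137994e+00 -5.57229825e-04  2.78592766e+00] 0.10053982285776268 29.992035627365112 [-3.78002167 -3.04567735  3.90777099] [-0.56080965  0.73973209  0.05560249]
```

{"api": "move_arm", "payload": {
  "commands": [
    [[-0.033, 0.094, 0], 0, -1],
    [[-0.033, 0.094, 0], 0, -1],
    [[-0.033, 0.094, 0], 0, -1],
    [[-0.033, 0.094, 0], 0, -1],
    [[-0.033, 0.094, 0], 0, -1],
    [[-0.033, 0.094, 0], 0, -1],
    [[-0.033, 0.094, 0], 0, -1],
    [[-0.033, 0.094, 0], 0, -1],
    [[-0.033, 0.094, 0], 0, -1],
    [[-0.033, 0.094, 0], 0, -1]
  ]
}}

```text
t: 6.7
eef_pos: [579.7, -109.7, 241.4]
tcp_rot: [-3.141, 0.0, 2.786]
ft_force: [-2.3, -5.1, 2.8]
opening: 0.102
grip_force: 30.0
```

{"api": "move_arm", "payload": {
  "commands": [
    [[-0.022, 0.063, 0], 0, -1],
    [[0, 0, 0], 0, -1]
  ]
}}

```text
t: 6.87
eef_pos: [578.9, -107.6, 241.3]
tcp_rot: [-3.141, -0.0, 2.786]
ft_force: [-4.2, -1.8, 3.2]
opening: 0.101
grip_force: 30.0
```

Run:
```python
from h import *
p=read_camera("wrist");s=env.state();print(s["t"],s["eef_pos"],s["ft_force"],s["moment"])
save("f.png",p,s=1.5)
```

```text
6.9167 [ 578.98801006 -107.62459355  241.30450507] [-3.1892061  -1.88082668  4.76652844] [-0.48146979  0.80093935  0.02212158]
```

View pics/f.png

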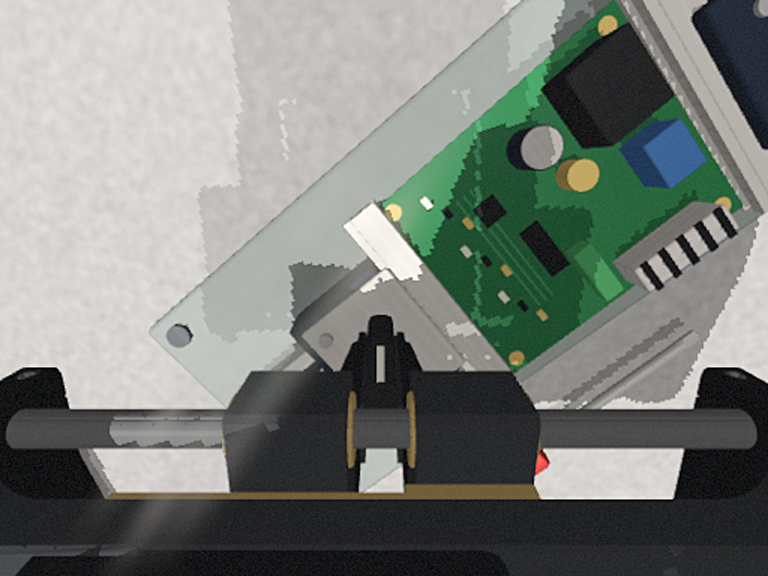

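{"api": "move_arm", "payload": {
  "commands": [
    [[-0.011, 0.031, 0], 0, -1],
    [[-0.011, 0.031, 0], 0, -1],
    [[-0.011, 0.031, 0], 0, -1],
    [[-0.011, 0.031, 0], 0, -1],
    [[-0.011, 0.031, 0], 0, -1],
    [[0, 0, 0], 0, -1]
  ]
}}

```text
t: 7.42
eef_pos: [577.4, -103.2, 241.3]
tcp_rot: [-3.141, 0.0, 2.786]
ft_force: [-4.0, -5.1, 3.7]
opening: 0.105
grip_force: 30.0
```

{"api": "move_arm", "payload": {
  "commands": [
    [[-0.011, 0.031, 0], 0, -1],
    [[0, 0, 0], 0, -1]
  ]
}}

```text
t: 7.58
eef_pos: [577.1, -102.3, 241.4]
tcp_rot: [-3.141, 0.0, 2.786]
ft_force: [-4.4, -5.7, 3.5]
opening: 0.101
grip_force: 30.0
```

{"api": "move_arm", "payload": {
  "commands": [
    [[-0.011, 0.031, 0], 0, -1],
    [[0, 0, 0], 0, -1]
  ]
}}

```text
t: 7.75
eef_pos: [576.8, -101.4, 241.3]
tcp_rot: [-3.141, 0.0, 2.786]
ft_force: [-3.9, -5.1, 4.5]
opening: 0.104
grip_force: 30.0
```

{"api": "move_arm", "payload": {
  "commands": [
    [[-0.011, 0.031, 0], 0, -1],
    [[0, 0, 0], 0, -1]
  ]
}}

```text
t: 7.92
eef_pos: [576.5, -100.6, 241.4]
tcp_rot: [-3.141, 0.001, 2.786]
ft_force: [-4.1, -5.4, 3.9]
opening: 0.103
grip_force: 30.0
```

{"api": "move_arm", "payload": {
  "commands": [
    [[-0.006, 0.016, 0], 0, -1],
    [[0, 0, 0], 0, -1]
  ]
}}

```text
t: 8.08
eef_pos: [576.4, -100.4, 241.4]
tcp_rot: [-3.141, 0.001, 2.786]
ft_force: [-3.0, -8.4, 3.5]
opening: 0.107
grip_force: 30.0
```

{"api": "move_arm", "payload": {
  "commands": [
    [[-0.006, 0.016, 0], 0, -1],
    [[0, 0, 0], 0, -1]
  ]
}}

```text
t: 8.25
eef_pos: [576.3, -100.1, 241.4]
tcp_rot: [-3.141, 0.001, 2.786]
ft_force: [-2.5, -9.7, 2.9]
opening: 0.105
grip_force: 30.0
```

{"api": "move_arm", "payload": {
  "commands": [
    [[-0.006, 0.016, 0], 0, -1],
    [[0, 0, 0], 0, -1]
  ]
}}

```text
t: 8.42
eef_pos: [576.2, -99.9, 241.4]
tcp_rot: [-3.14, 0.002, 2.786]
ft_force: [-3.3, -11.7, 1.8]
opening: 0.104
grip_force: 30.0
```

Run:
```python
from h import *
p=read_camera("wrist");s=env.state();print(s["t"],s["eef_pos"],s["ft_force"],s["moment"])
save("g.png",p,(220,0,512,260),2.3)
```

```text
8.4667 [576.17714671 -99.85457693 241.40330326] [ -2.41198685 -11.57804695   2.31915751] [-2.60995765  0.58737073 -0.01087608]
```

View pics/g.png

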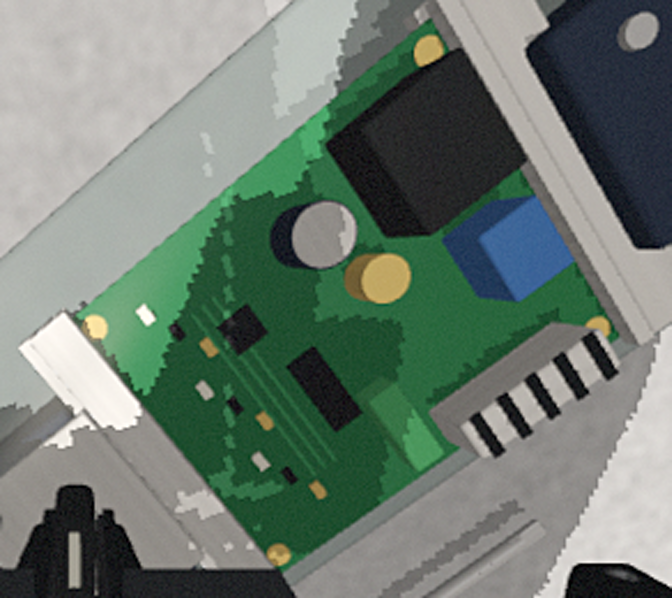

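{"api": "move_arm", "payload": {
  "commands": [
    [[-0.006, 0.016, 0], 0, -1],
    [[0, 0, 0], 0, -1],
    [[0, 0, 0], 0, -1]
  ]
}}

```text
t: 8.72
eef_pos: [576.1, -99.6, 241.4]
tcp_rot: [-3.14, 0.002, 2.786]
ft_force: [-3.1, -14.5, 1.2]
opening: 0.109
grip_force: 30.0
```

{"api": "move_arm", "payload": {
  "commands": [
    [[0, 0, -0.001], -0.6, -1],
    [[0, 0, -0.001], -0.8, -1],
    [[0, 0, -0.001], -0.8, -1],
    [[0, 0, -0.001], -0.8, -1],
    [[0, 0, -0.001], -0.8, -1],
    [[0, 0, -0.001], -0.8, -1],
    [[0, 0, -0.001], -0.8, -1],
    [[0, 0, -0.001], -0.8, -1],
    [[0, 0, 0], 0, -1]
  ]
}}

```text
t: 9.47
eef_pos: [576.1, -99.5, 241.2]
tcp_rot: [-3.142, 0.003, 2.286]
ft_force: [-1.6, -11.9, 2.7]
opening: 0.104
grip_force: 30.0
```

{"api": "move_arm", "payload": {
  "commands": [
    [[0, 0, -0.001], -0.8, -1],
    [[0, 0, -0.001], -0.8, -1],
    [[0, 0, -0.001], -0.8, -1],
    [[0, 0, -0.001], -0.8, -1],
    [[0, 0, -0.001], -0.8, -1],
    [[0, 0, -0.001], -0.8, -1],
    [[0, 0, -0.001], -0.8, -1],
    [[0, 0, -0.001], -0.8, -1],
    [[0, 0, -0.001], -0.8, -1],
    [[0, 0, -0.001], -0.8, -1],
    [[0, 0, -0.001], -0.8, -1],
    [[0, 0, -0.001], -0.8, -1],
    [[0, 0, -0.001], -0.8, -1],
    [[0, 0, -0.001], -0.8, -1],
    [[0, 0, -0.001], -0.8, -1],
    [[0, 0, -0.001], -0.8, -1],
    [[0, 0, -0.001], -0.8, -1],
    [[0, 0, -0.001], -0.8, -1],
    [[0, 0, -0.001], -0.8, -1],
    [[0, 0, 0], 0, -1]
  ]
}}

```text
t: 11.13
eef_pos: [576.5, -99.4, 240.9]
tcp_rot: [3.137, 0.0, 1.07]
ft_force: [0.5, -10.7, 1.0]
opening: 0.104
grip_force: 30.0
```

{"api": "move_arm", "payload": {
  "commands": [
    [[0, 0, -0.001], -0.8, -1],
    [[0, 0, -0.001], -0.8, -1],
    [[0, 0, -0.001], -0.8, -1],
    [[0, 0, -0.001], -0.8, -1],
    [[0, 0, -0.001], -0.8, -1],
    [[0, 0, -0.001], -0.8, -1],
    [[0, 0, -0.001], -0.8, -1],
    [[0, 0, 0], 0, -1]
  ]
}}

```text
t: 11.8
eef_pos: [576.7, -99.5, 240.8]
tcp_rot: [3.137, -0.002, 0.622]
ft_force: [1.3, -10.7, 0.9]
opening: 0.1
grip_force: 30.0
```

Run:
```python
from h import *
s=env.state();print(s["t"],s["eef_pos"],s["tcp_rot"],s["ft_force"],s["moment"])
```

```text
11.8 [576.66606111 -99.51618505 240.75278923] [ 3.13702533e+00 -1.96913857e-03  6.21878824e-01] [  1.27177371 -10.74410192   0.90818602] [-2.65916713 -0.21646466  0.02454248]
```

{"api": "move_arm", "payload": {
  "commands": [
    [[0, 0, -0.001], -0.5, -1],
    [[0, 0, -0.001], -0.5, -1],
    [[0, 0, -0.001], -0.5, -1],
    [[0, 0, -0.001], -0.5, -1],
    [[0, 0, -0.001], -0.5, -1],
    [[0, 0, 0], 0, -1]
  ]
}}

```text
t: 12.3
eef_pos: [576.7, -99.6, 240.7]
tcp_rot: [3.137, -0.003, 0.423]
ft_force: [1.9, -12.1, 2.3]
opening: 0.102
grip_force: 30.0
```

```bash
cat > st.py <<'E'
from h import *
s=env.state();print(s["t"],s["eef_pos"],s["tcp_rot"],s["ft_force"],s["moment"],s["tau"][5],s["joints"][5])
E
python3 st.py
```

```text
12.3 [576.68459011 -99.59103594 240.66809172] [ 3.13725047e+00 -2.90978274e-03  4.23405325e-01] [  1.9371474  -12.09889963   2.334944  ] [-2.83376501 -0.18175579  0.01796797] 0.7284479588270187 0.8654553484208221
```

{"api": "move_arm", "payload": {
  "commands": [
    [[0, 0, 0], -0.5, -1],
    [[0, 0, 0], -0.5, -1],
    [[0, 0, 0], 0, -1]
  ]
}}

```text
t: 12.55
eef_pos: [576.7, -99.6, 240.6]
tcp_rot: [3.137, -0.003, 0.343]
ft_force: [1.6, -12.9, 1.6]
opening: 0.1
grip_force: 30.0
```

```bash
python3 st.py
```

```text
12.55 [576.72072259 -99.6399859  240.64944224] [ 3.13740487 -0.00327046  0.3434822 ] [  1.60798411 -12.88180551   1.6001668 ] [-2.89005477 -0.23063782  0.02182597] 0.7184633798897266 0.9453975771006399
```

{"api": "move_arm", "payload": {
  "commands": [
    [[0, 0, 0], -0.5, -1],
    [[0, 0, 0], 0, -1]
  ]
}}

```text
t: 12.72
eef_pos: [576.7, -99.5, 240.6]
tcp_rot: [3.138, -0.003, 0.304]
ft_force: [1.6, -13.5, 1.3]
opening: 0.107
grip_force: 30.1
```

```bash
python3 st.py
```

```text
12.7167 [576.68957155 -99.5421193  240.63675193] [ 3.13760983 -0.0032147   0.30433712] [  1.56057881 -13.46083474   1.34934112] [-2.69426208 -0.15742406  0.40256573] 1.020183116197586 0.984769531334913
```

{"api": "move_arm", "payload": {
  "commands": [
    [[0, 0, 0], -0.4, -1],
    [[0, 0, 0], 0, -1],
    [[0, 0, 0], 0, -1]
  ]
}}

```text
t: 12.97
eef_pos: [576.7, -99.4, 240.6]
tcp_rot: [3.138, -0.003, 0.275]
ft_force: [1.7, -11.3, 1.8]
opening: 0.104
grip_force: 30.5
```

```bash
python3 st.py
```

```text
12.9667 [576.70138244 -99.43518216 240.6250388 ] [ 3.13769545 -0.00321069  0.27502515] [  1.7194068  -11.27856733   1.80312827] [-2.44139416 -0.14974633  0.64237496] 0.7390627451241016 1.0143622397111054
```

{"api": "move_arm", "payload": {
  "commands": [
    [[0, 0, 0.001], 0.4, -1],
    [[0, 0, 0.001], 0.8, -1],
    [[0, 0, 0.001], 0.8, -1],
    [[0, 0, 0.001], 0.8, -1],
    [[0, 0, 0.001], 0.8, -1],
    [[0, 0, 0.001], 0.8, -1],
    [[0, 0, 0.001], 0.8, -1],
    [[0, 0, 0.001], 0.8, -1],
    [[0, 0, 0.001], 0.8, -1],
    [[0, 0, 0.001], 0.8, -1],
    [[0, 0, 0.001], 0.8, -1],
    [[0, 0, 0.001], 0.8, -1],
    [[0, 0, 0.001], 0.8, -1],
    [[0, 0, 0.001], 0.8, -1],
    [[0, 0, 0.001], 0.8, -1],
    [[0, 0, 0.001], 0.8, -1],
    [[0, 0, 0.001], 0.8, -1],
    [[0, 0, 0.001], 0.8, -1],
    [[0, 0, 0.001], 0.8, -1],
    [[0, 0, 0.001], 0.8, -1]
  ]
}}

```text
t: 14.63
eef_pos: [576.3, -99.3, 241.0]
tcp_rot: [3.139, 0.002, 1.525]
ft_force: [-1.3, -10.7, 1.3]
opening: 0.103
grip_force: 30.0
```

{"api": "move_arm", "payload": {
  "commands": [
    [[0, 0, 0.001], 0.8, -1],
    [[0, 0, 0.001], 0.8, -1],
    [[0, 0, 0.001], 0.8, -1],
    [[0, 0, 0.001], 0.8, -1],
    [[0, 0, 0.001], 0.8, -1],
    [[0, 0, 0], 0.6, -1],
    [[0, 0, 0], 0, -1],
    [[0, 0, 0], 0, -1],
    [[0, 0, 0], 0, -1]
  ]
}}

```text
t: 15.38
eef_pos: [576.1, -99.3, 241.1]
tcp_rot: [3.14, 0.002, 1.89]
ft_force: [-1.7, -11.3, 1.7]
opening: 0.102
grip_force: 30.0
```

```bash
python3 st.py
python3 - <<'E'
from h import *
p=read_camera("wrist");save("k.png",p,s=1.5)
E
```

```text
15.3833 [576.10906111 -99.27567451 241.07725968] [3.14049338e+00 2.10941623e-03 1.88992940e+00] [ -1.68968818 -11.29627094   1.69502143] [-2.26598447  0.54684931 -0.00749978] 0.02549840952269733 -0.6012411554724616
```

View pics/k.png

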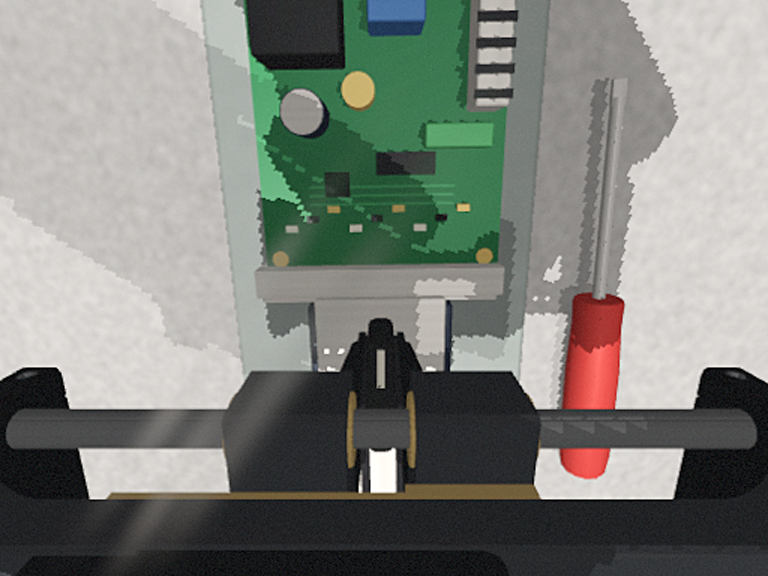

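The wing screw is still gripped in the fingers. Its index line (380, 370) points straight at the board, a quarter turn back from seated. The board sits square against the jaw bar (row about 268).

```bash
python3 -c "
from cell import env
print(env.job_done())"
```

```text
the job is handed in; nothing more can be done
None
```

I handed the job in with the board trapped square between the jaws, the wing screw seated hard and then backed off a quarter turn (about 1.56 rad), and the fingers still gripping it at 30 N; the hand-in gave no verdict.

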